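# Hold a gel card up to the light box for reading

## Task

Draw the six-tube gel card that stands by itself straight up out of its rack, leaving the plain balance card, the three packed cards and everything else where they are. Tip it back and hold it in front of the middle of the light box's sloping lit panel for reading: parallel to the panel and about 4 cm off it, cups uppermost, labelled front facing away from the panel, without anything touching the light box. Finish while holding it still there; do not put it down or let go.

Things in the scene. Friction and masses are not known exactly. Their poses are not given: they have to be found in the camera images.
- card: The gel card to read, standing by itself in the rack: 72 mm wide (y), 54 mm tall (z), 20 g. Top 16 mm: a stiff row of six round cups with dark mouths, 9 mm thick (x); below, a 4 mm leaf with six thin tubes. Origin: centre of its foot. z points from foot to cups, x out of its front, the side with the white paper label along the foot. In the rack its x points along the rack's x, z up.
- card_mid (a point): Middle of the gel card, 27 mm above its foot; axes as the card's. Grip the card higher than this, by the row of cups (38 to 54 mm above the foot, solid over the full width), across its 9 mm thickness, from above.
- card_foot (a point): Middle of the gel card's lower edge; axes as the card's.
- rack: White plastic card rack, fixed, 210 mm long (x), 90 mm wide (y), comb walls 44 mm high. Origin: centre of its underside. Cards stand across it, 6 mm up, edges in loose slots 40 mm high; their tops are 60 mm above the bench. Gel card and balance card stand at x = 90 and 18 mm, either way round, three cards at x = -90, -78, -66 mm, so the gel card's neighbours are at least 72 mm away.
- balance_card: Plain white balance card without cups or tubes, same outline and thicknesses as the gel card, same axes. Leave it.
- spare0: First of three packed six-tube cards at the rack's -x end, same size as the gel card. Leave it.
- spare1: Second of the three packed cards. Leave it.
- spare2: Third of the three packed cards. Leave it.
- light_box: White wedge-shaped light box, fixed, 130 mm deep (x), 200 mm wide (y), 153 mm high. Origin: centre of its underside. x points level out of its front. Upright back; flat top 15 mm deep at x = -40 to -25 mm, from which the front slopes down at 45 degrees to x = 60, z = 68 mm.
- panel: The lit panel in the box's 45 degree slope: 98 mm along the slope, 176 mm wide, frame 3 mm proud. Origin: its middle, 110 mm above the bench. z points out of it (45 degrees up), x down the slope, y level. The slope ends 60 mm up from the middle. A card held for reading has its x along the panel's z, its z along the panel's -x, its y along the panel's y.
- dropper0: Dropper bottle, 25 mm wide, 62 mm tall, standing loose between the rack and the light box, nearer the robot. Origin: centre of its underside. Leave it.
- dropper1: A like dropper bottle, farther from the robot. Leave it.
- marker: Marker pen, 136 mm long, 15 mm thick, lying loose across the bench beyond the rack and light box. Origin: centre of its underside. Leave it.
- timer: Flat white timer, 60 x 64 mm, 16 mm high, lying loose at the far left. Origin: centre of its underside. Leave it.
Not all that is in view belongs to the job. Leave any blue look-alike of the rack alone.

How it is judged (in metres and radians):
On the way:
1. the gel card has been drawn straight up clear of the rack, gripped and still upright (within 20 degrees) over the rack (z of card_foot in the frame of rack above 0.046 m and angle between card's own z axis and vertical below 0.35 rad and y of card_foot in the frame of rack between -0.04 and 0.04 m and contact force between card and the fingers above 0.5 N), for 0.05 s.
At the end, for the whole second after the job is handed in: The fingers alone hold the gel card, still and raised, before the lit panel: its middle within 25 mm (along the slope) and 30 mm (across) of the panel's middle and 20 to 60 mm off it, parallel and square to it within 0.2 rad, front outwards and up, cups uppermost, foot over 70 mm above the bench (x of card_mid in the frame of panel between -0.025 and 0.025 m and y of card_mid in the frame of panel between -0.03 and 0.03 m and z of card_mid in the frame of panel between 0.02 and 0.06 m and angle between the x axis of card and the z axis of panel, either way round below 0.2 rad and angle between the z axis of card and the x axis of panel, either way round below 0.2 rad and angle between card's own x axis and vertical below 1.05 rad and angle between card's own z axis and vertical below 1.05 rad and height (world z) of card_foot above 0.07 m and contact force between card and the fingers above 0.5 N and contact force between card and light_box below 0.05 N and linear speed of card below 0.02 m/s and angular speed of card below 0.2 rad/s); the arm keeps its last pose, push and grip.
It fails at once if the light box is touched (contact force between light_box and anything else above 0.5 N).
It fails at once if the balance card or one of the packed cards is disturbed (moved more than 15 mm) (distance of any of balance_card, spare0, spare1, spare2 from where it was at the start of the episode above 0.015 m).
It fails at once if a dropper bottle, the marker or the timer is knocked away (moved more than 20 mm) (distance of any of dropper0, dropper1, marker, timer from where it was at the start of the episode above 0.02 m).
It also fails if it takes over 35 s, if anything falls off the work surface, if the arm or the gripper's body presses on something with over 40 N, if the wrist force passes 120 N, or if a joint passes its speed limit or range.

## Robot

A 6-joint arm with a two-finger parallel gripper is mounted at the origin on the work surface. World frame = base frame: x ahead of the robot, y to its left, z up, the work surface at z = 0. Lengths are in m, angles in degrees, forces in N, time in s.
With the tool pointing down it reaches from about 0.3 to 0.85 m from the base axis. Payload 5.4 kg.
Tool frame: the origin (TCP) lies midway between the tips of the shut fingers; the grasp point (between the pads) lies 19 mm behind it (r.pinch_z is the distance from the TCP to the grasp point, in m); z points along the fingers, y is the line along which they close (so a half turn about z gives the same grasp; the last joint's range is limited). The gripper opens to 85 mm and grips with 20 to 120 N. Pads are 22 mm wide; open, the fingers measure 114 mm over their backs; the gripper's body (76 mm by 85 mm) begins 54 mm behind the grasp point. The pads swing forward as they close: fully open they stand 13 mm farther back than shut.
Start: joints at [55.514, 9.076, 91.501, -0, 79.423, -12.038], TCP at [0.22, 0.531, 0.231] pointing down, gripper open.
Joint ranges: [-166.64, 166.64], [-54.1, 131.32], [10.49, 154.53], [-73.88, 253.88], [9.74, 151.15], [-171.62, 171.62]. Speed limits (degrees/s): [147.25, 147.25, 180, 180, 180, 180].

## Interface

Orientations are given as a 3x3 rotation matrix whose columns are the frame's x, y, z axes.
In Python, from plant import readout, camera, workorder, r gives the robot as it stands.
- The arm moves only by the shell command python3 -m creep 'ROWS' [OPENING] [FORCE]. ROWS is text: rows parted by semicolons, each of 6 numbers parted by spaces: the shift along the world's x, y, z in m, then the turn, a rotation vector about the world's x, y, z in degrees. A call has 1 to 10 rows; each row shifts and turns the commanded pose from where the row before left it; what a row does not reach is not made up. A row lasts 1/8 s, in which the tool goes at most 62.5 mm and 10.7 degrees, less where a joint would pass 70% of its speed; a pose out of reach is approached as far as the arm can. A call with a gripper value outside its range is refused whole. OPENING is the opening, from 0 (shut) to 1 (fully open), set as the call begins (- or left out, the last holds). The fingers move at their own pace and stop on an object; FORCE is the grip in N (left out, the last holds). Time passes only in rows, so rows that do not move let the fingers close. It gives the time, the measured TCP pose, the force, the opening and the grip force at its end, in the units of the state.
- readout.get_state(): the state, without advancing time (a new reading comes with each control period).
- camera(name): name is "scene" or "top" or "wrist"; returns a dict with "img" (400x640x3 uint8, blue, green, red), "fx", "fy", "cx", "cy" (pixels), "k1" (the pictures are not rectified: a ray, as slopes to the right and down, at radius r is drawn at 1 + k1 r^2 times it, then the intrinsics apply), "R" (3x3) and "t" (3): a world point X has camera coordinates R X + t. Camera axes: x right, y down, z forward; pixel columns grow to the right and rows downward; lengths in m; the calibration is good to about 2 mm. A picture is of the moment at which its call begins. There is no depth.
- workorder.job_done(): hands the job in; it is judged then, once.
The state is a dict: "clock": time; "qpos": joint angles; "joint_vel": joint speeds; "joint_efforts": joint torques, N m; "tool_pos": TCP position; "orientation": TCP orientation; "wrist_force": force on the tool from outside, world axes, zero at the start; "torque": the same for the moment, N m; "gripper_width": finger opening in m; "grasp_force": force on a finger pad.
Only numpy, scipy, OpenCV 4.12 (cv2) and the standard library are available. Lean on these libraries where they do the work, as an engineer would, in place of code of your own. Each camera call takes 0.05 s, during which the arm holds its last target. There are 200 camera calls.

## Working session

There is one attempt and no reset: what is moved stays moved. The work goes in short steps, Python scripts to look and compute and a shell command to move; the robot and the scene stay as the last step left them, time stands still between calls to the robot, and variables do not carry over. Pictures are saved under pics/ and viewed, at most 10 in all, crops included, and the job is handed in when it is done.

```bash
mkdir -p pics
python3 - <<'E'
from plant import readout, camera, r
import cv2,pickle
for n in ["scene","top"]:
    c=camera(n); cv2.imwrite(f"pics/{n}0.png",c["img"]); pickle.dump(c,open(f"{n}0.pkl","wb"))
    print(n,c["fx"],c["fy"],c["cx"],c["cy"],c["k1"],c["R"],c["t"])
s=readout.get_state(); print(s, r.pinch_z)
E
```

```text
scene 489.6046693547396 489.6046693547396 313.04918524504217 195.69943097099218 -0.006053435818277052 [[-0.47612699  0.87935708  0.00585006]
 [ 0.74175122  0.40517595 -0.53445073]
 [-0.47234333 -0.25012713 -0.84517939]] [ 0.36489747 -0.25740082  1.61591752]
top 399.43659192734714 399.43659192734714 324.55691650514643 203.76963115837276 -0.0332473903185746 [[-0.02808076 -0.99959328  0.00497524]
 [-0.99732753  0.02768058 -0.06761353]
 [ 0.06744831 -0.00686058 -0.99769918]] [-0.13976816  0.53919863  1.45215394]
{'clock': 0.1, 'qpos': array([ 5.55138434e+01,  9.10916386e+00,  9.15651856e+01, -3.11742667e-04,
        7.94221565e+01, -1.20379440e+01]), 'joint_vel': array([ 0.0155522 , -0.11997618, -0.13942274,  0.10223481, -0.03452897,
       -0.05373226]), 'joint_efforts': array([ 1.69112823e-04, -3.96987069e+01, -3.32339108e+01, -4.20294259e-05,
        4.08680076e-03, -4.39694293e-05]), 'tool_pos': array([0.21927395, 0.53096786, 0.23041214]), 'orientation': array([[-9.24225266e-01,  3.81846509e-01, -9.49280141e-04],
       [ 3.81847532e-01,  9.24224283e-01, -1.39137249e-03],
       [ 3.46057029e-04, -1.64842189e-03, -9.99998581e-01]]), 'wrist_force': array([-0.41357387, -1.01537806, -0.77206851]), 'torque': array([ 0.0311237 , -0.01231318,  0.03613193]), 'grasp_force': 0.0, 'gripper_width': 0.08549082499540184} 0.0187
```

View pics/scene0.png

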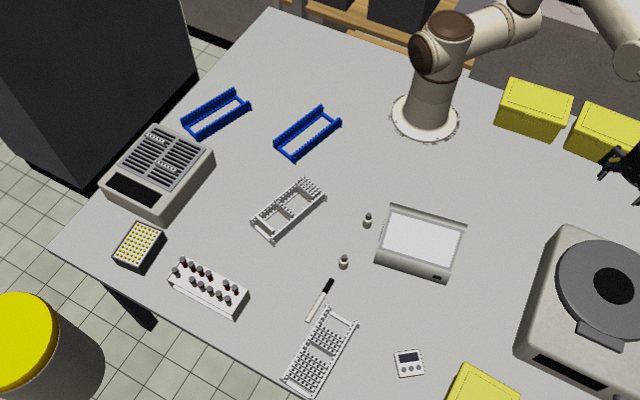

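View pics/top0.png

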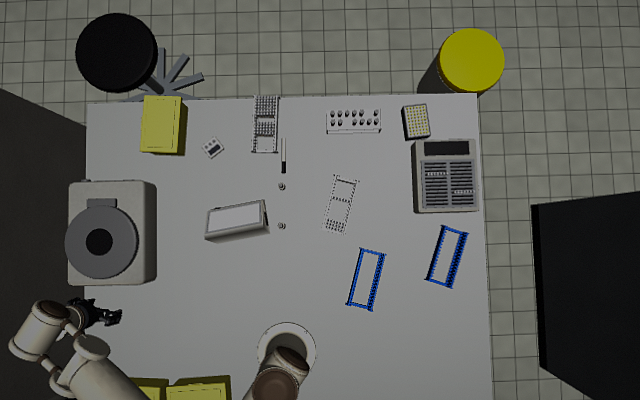

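There are two white racks. One is at scene (290,208) / top (342,204), between the droppers and the blue racks and holding few cards. The other is at scene (322,352) / top (265,125), beyond the marker and packed full. The first fits the description: one group of three cards and two single ones. I'll confirm in an enlarged crop.

Run:
```python
import cv2
a=cv2.imread("pics/scene0.png")[165:255,240:340]; b=cv2.imread("pics/top0.png")[165:245,310:375]
a=cv2.resize(a,None,fx=6,fy=6,interpolation=cv2.INTER_CUBIC); b=cv2.resize(b,None,fx=7,fy=7,interpolation=cv2.INTER_CUBIC)
cv2.imwrite("pics/c1.png",a);cv2.imwrite("pics/c2.png",b)
c=cv2.imread("pics/scene0.png")[195:290,365:475];cv2.imwrite("pics/c3.png",cv2.resize(c,None,fx=6,fy=6,interpolation=cv2.INTER_CUBIC))
```

```text
(no output)
```

View pics/c1.png

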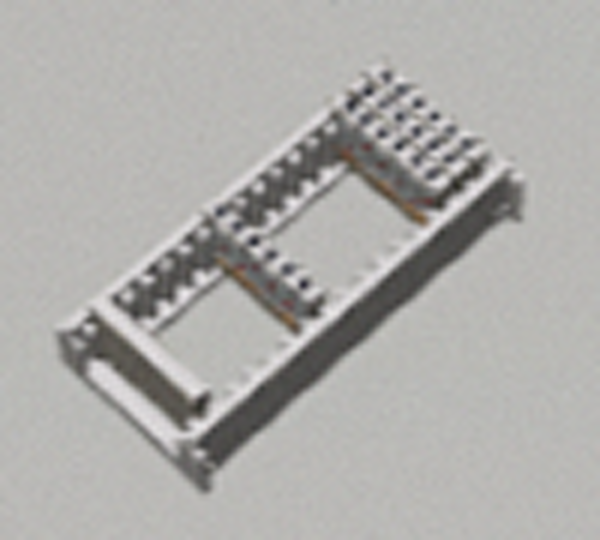

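View pics/c2.png

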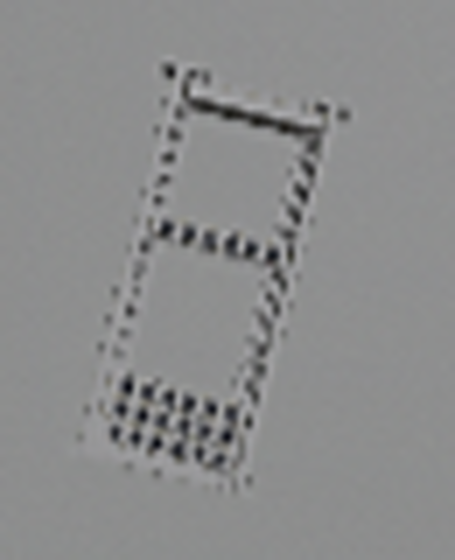

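View pics/c3.png

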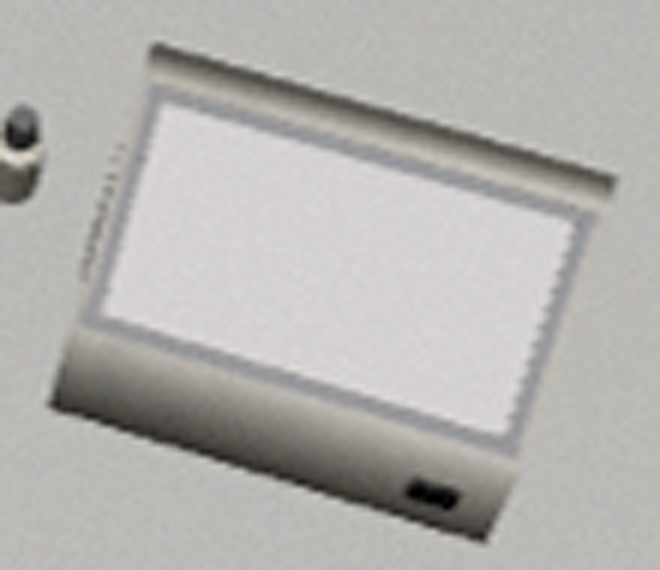

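The first rack is the right one. Its three packed cards are at the -x end. The six-cup gel card stands alone mid-rack at scene ≈(285,209), and the plain balance card is at the far end at scene ≈(265,224). Rack +x points roughly away from the robot, so the label does too. The box slopes away from the robot, with panel corners at scene ≈(392,212), (461,232), (449,268) and (382,248). Next I fit the poses and overlay them to check.

```bash
cat > h.py <<'E'
import numpy as np,pickle
from scipy.optimize import least_squares
def proj(c,X):
    P=np.atleast_2d(X)@c["R"].T+c["t"]; s=P[:,:2]/P[:,2:]; s=s*(1+c["k1"]*(s**2).sum(1,keepdims=True))
    return s*[c["fx"],c["fy"]]+[c["cx"],c["cy"]]
def place(p,L):
    L=np.atleast_2d(L); c,s=np.cos(p[2]),np.sin(p[2])
    return np.c_[p[0]+c*L[:,0]-s*L[:,1],p[1]+s*L[:,0]+c*L[:,1],L[:,2]]
S=pickle.load(open("scene0.pkl","rb"));T=pickle.load(open("top0.pkl","rb"))
def crop(pts,x0,y0,f): return (np.array(pts,float)+.5)/f-.5+[x0,y0]
def fit(obs,p0): 
    f=lambda p:np.concatenate([(proj(c,place(p,L))-px).ravel() for c,L,px in obs])
    r=least_squares(f,p0); return r.x,r.fun.reshape(-1,2)
E
cat > fit.py <<'E'
from h import *
import cv2
cup=[[0,.03,.06],[0,-.03,.06]]
# scene: camera faces robot; image right = +y. top: image left = +y
sc=crop([[222,217],[315,310]],240,165,6)[::-1]; tc=crop([[165,232],[272,258]],310,165,7)
for n,o in [("S",[(S,cup,sc)]),("T",[(T,cup,tc)]),("both",[(S,cup,sc),(T,cup,tc)])]:
    p,e=fit(o,[.55,-.05,-.2]); print(n,p,e.round(1).tolist())
k=2**-.5
pan=[[.0175+a*.049*k,b*.088,.110-a*.049*k] for a,b in[(-1,-1),(-1,1),(1,1),(1,-1)]]
sp=crop([[165,103],[575,222],[507,435],[102,320]],365,195,6)
q,e=fit([(S,pan,sp)],[.5,.25,-.2]); print("box",q,e.round(1).tolist())
out=[]
for c,(x0,y0,w,h) in((S,(240,165,240,125)),(T,(195,165,185,85))):
    f=3.3; im=cv2.resize(c["img"][y0:y0+h,x0:x0+w],None,fx=f,fy=f,interpolation=cv2.INTER_CUBIC)
    for P,L in((p,[[0,y*.012-.03,.06] for y in range(6)]),(p,[[sx*.105-.018,sy*.045,.044] for sx in(1,-1) for sy in(1,-1)]),(q,pan),(q,[[.06,.1,0.068],[.06,-.1,.068],[-.04,.1,.153],[-.04,-.1,.153]])):
        for u in proj(c,place(P,L)): cv2.circle(im,tuple(int(v) for v in ((u-[x0,y0]+.5)*f)),1,(0,0,255),-1)
    out.append(cv2.copyMakeBorder(im,0,0,0,800-im.shape[1],cv2.BORDER_CONSTANT))
im=np.vstack(out); cv2.imwrite("pics/ov.png",cv2.resize(im,(800,int(im.shape[0]*800/im.shape[1])))[:600]); print(im.shape)
E
sed -i 's/f=3.3/f=2.8/' fit.py; python3 fit.py
```

```text
S [ 0.55129073 -0.20752983 -0.33128466] [[-0.7, -0.9], [0.7, 0.9]]
T [ 0.54574501 -0.21300287 -0.26672811] [[-0.5, -0.1], [0.5, 0.1]]
both [ 0.54875127 -0.20990696 -0.3088668 ] [[-0.8, -2.1], [0.2, 0.0], [-1.3, -1.3], [-0.5, -0.4]]
box [0.4723548  0.15833732 0.17622244] [[-0.2, 0.5], [-0.0, -0.0], [-0.1, 0.1], [0.3, -0.5]]
(588, 800, 3)
```

View pics/ov.png

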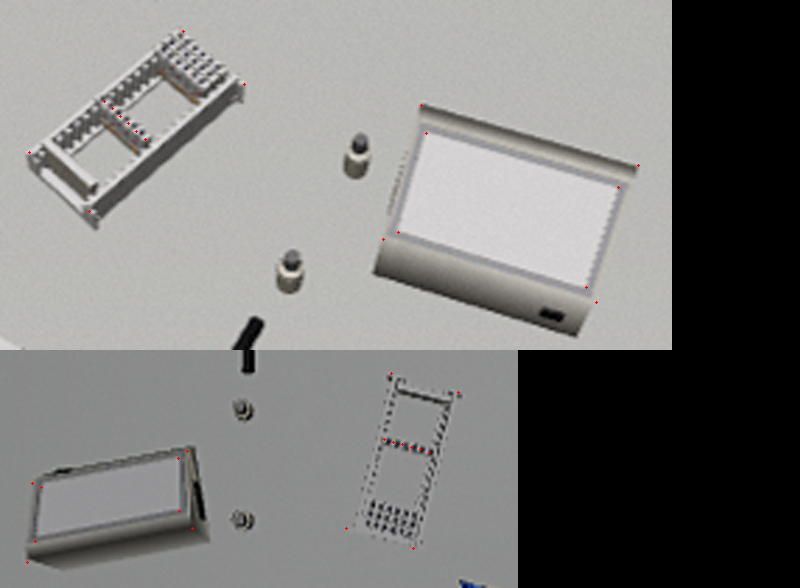

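The overlay matches the box well in both views. The card needs refining with the wrist camera, so I move above it.

```bash
R='0.0235 -0.053 0.004 0 0 -6'; python3 -m creep '0.0235 -0.053 0.005 0 0 -6;0.0235 -0.053 0.005 0 0 -6;0.0235 -0.053 0.005 0 0 -6;0.0235 -0.053 0.005 0 0 -6;0.0235 -0.053 0.005 0 0 -6;0.0235 -0.053 0.005 0 0 -6;0.0235 -0.053 0.005 0 0 -6' 1
python3 -m creep '0.0235 -0.053 0 0 0 -6;0.0235 -0.053 0 0 0 -6;0.0235 -0.053 0 0 0 -6;0.0235 -0.053 0 0 0 -6;0.0235 -0.053 0 0 0 -6;0.0235 -0.053 0 0 0 -6;0.0235 -0.053 0 0 0 -6;0 0 0 0 0 0;0 0 0 0 0 0;0 0 0 0 0 0'
python3 - <<'E'
from plant import camera,readout
import cv2,pickle
c=camera("wrist"); pickle.dump(c,open("wrist1.pkl","wb")); cv2.imwrite("pics/w1.png",c["img"]); print(readout.get_state()["qpos"])
E
```

```text
clock: 0.98
tool_pos: [0.3843, 0.1587, 0.2662]
orientation: [[-0.428, 0.904, 0.0], [0.904, 0.428, 0.0], [0.0, 0.0, -1.0]]
wrist_force: [1.3, -0.0, 0.5]
gripper_width: 0.0853
grasp_force: 0.0
clock: 2.22
tool_pos: [0.5484, -0.2093, 0.2665]
orientation: [[0.282, 0.96, 0.0], [0.96, -0.282, 0.0], [0.0, -0.0, -1.0]]
wrist_force: [0.6, -0.2, -0.1]
gripper_width: 0.0852
grasp_force: 0.0
[-3.26847909e+01  9.58446787e+00  8.69290081e+01  7.64042928e-03
  8.34690551e+01 -1.63320132e+01]
```

View pics/w1.png

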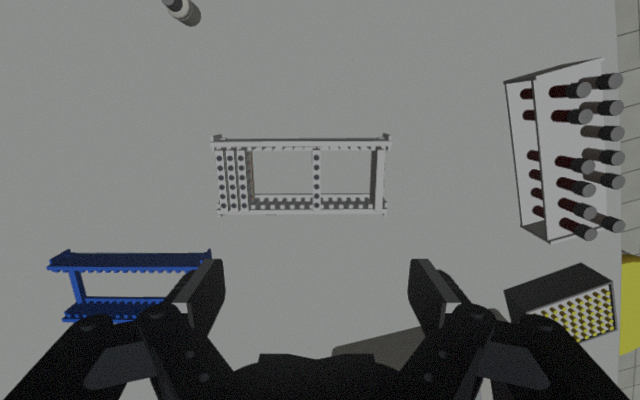

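The wrist view shows the gel card's six cups in a column at about (317,151)–(317,208). The balance card is at about x=380 and the packed cards are at x=220–245. A crop will give sharper positions.

Run:
```python
import cv2
a=cv2.imread("pics/w1.png")[125:225,295:400]
cv2.imwrite("pics/w1c.png",cv2.resize(a,None,fx=6,fy=6,interpolation=cv2.INTER_CUBIC))
```

```text
(no output)
```

View pics/w1c.png

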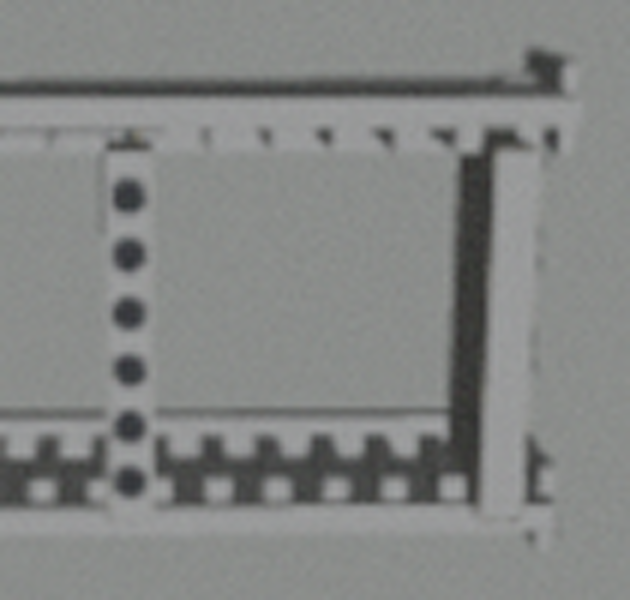

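Run:
```python
from h import *
W=pickle.load(open("wrist1.pkl","rb"))
px=crop([[128,196],[129,255],[129,313],[130,370],[130,427],[130,482]],295,125,6)
f=lambda v:(proj(W,place(v[:3],[[0,v[3]*(2.5-i),.06] for i in range(6)]))-px).ravel()
r=least_squares(f,[.55,-.21,-.3,.012],x_scale=[1,1,1,.01]); print(r.x,np.degrees(r.x[2]),r.fun.round(2))
print("cam",-W["R"].T@W["t"])
q=[0.4723548,0.15833732,0.17622244]; k=2**-.5
Rz=lambda a:np.array([[np.cos(a),-np.sin(a),0],[np.sin(a),np.cos(a),0],[0,0,1]])
B=Rz(q[2]); xc=B@[k,0,k]; zc=B@[-k,0,k]
Pm=place(q,[[.0175,0,.11]])[0]
mid=Pm+.045*xc+.004*zc
tcp=mid+(.046-.027-.0187)*zc
print("panel",Pm,"tcp",tcp,"axes x,y,z tool"); print(np.c_[B[:,1],xc,-zc])
```

```text
[ 0.54677696 -0.21384674 -0.2786755   0.0110316 ] -15.966930074883575 [ 0.05 -0.04 -0.04 -0.    0.02  0.04 -0.08  0.07 -0.01 -0.06  0.05 -0.01]
cam [ 0.56842771 -0.13946708  0.40905445]
panel [0.48958378 0.16140528 0.11      ] tcp [0.51791732 0.16645062 0.14486036] axes x,y,z tool
[[-0.17531178  0.69615579  0.69615579]
 [ 0.98451297  0.12396415  0.12396415]
 [ 0.          0.70710678 -0.70710678]]
```

Refined card position is (0.5468, -0.2138), yaw -16°. I descend with the fingers partly closed.

```bash
python3 -m creep '-0.0016 -0.0045 -0.03 0 0 0.4;0 0 -0.03 0 0 0;0 0 -0.03 0 0 0;0 0 -0.03 0 0 0;0 0 -0.03 0 0 0;0 0 0 0 0 0' 0.5 25
python3 -m creep '0 0 -0.02 0 0 0;0 0 -0.02 0 0 0;0 0 -0.02 0 0 0;0 0 -0.0125 0 0 0;0 0 -0.01 0 0 0;0 0 0 0 0 0;0 0 0 0 0 0;0 0 0 0 0 0'
python3 -m creep '0 0 0 0 0 0;0 0 0 0 0 0;0 0 0 0 0 0;0 0 0 0 0 0;0 0 0 0 0 0;0 0 0 0 0 0;0 0 0 0 0 0;0 0 0 0 0 0' 0 30
```

```text
clock: 3.02
tool_pos: [0.5452, -0.2131, 0.1141]
orientation: [[0.275, 0.961, -0.004], [0.961, -0.275, 0.003], [0.002, -0.005, -1.0]]
wrist_force: [-0.1, 0.1, -0.1]
gripper_width: 0.0422
grasp_force: 0.0
clock: 4.03
tool_pos: [0.5475, -0.2154, 0.0346]
orientation: [[0.276, 0.961, 0.001], [0.961, -0.276, -0.001], [-0.0, 0.001, -1.0]]
wrist_force: [-0.1, 0.3, 0.3]
gripper_width: 0.043
grasp_force: 0.0
clock: 5.03
tool_pos: [0.5472, -0.2152, 0.0341]
orientation: [[0.276, 0.961, 0.0], [0.961, -0.276, -0.0], [-0.0, 0.0, -1.0]]
wrist_force: [-0.6, 0.2, 5.5]
gripper_width: 0.0085
grasp_force: 33.1
```

```bash
python3 -m creep '0 0 0.008 0 0 0;0 0 0.01 0 0 0;0 0 0.012 0 0 0;0 0 0.012 0 0 0;0 0 0.012 0 0 0;0 0 0.012 0 0 0;0 0 0.012 0 0 0;0 0 0 0 0 0' - 40
python3 -m creep '0 0 0.03 0 0 0;0 0 0.04 0 0 0;0 0 0.04 0 0 0;0 0 0.04 0 0 0;0 0 0.03 0 0 0;0 0 0 0 0 0;0 0 0 0 0 0'
python3 - <<'E'
from plant import camera
import cv2,pickle
W=camera("wrist");S=camera("scene");pickle.dump((W,S),open("g.pkl","wb"))
a=cv2.resize(W["img"],(640,400)); b=S["img"]
a=a[140:400,120:520]; b=cv2.resize(b[60:260,220:420],None,fx=2,fy=2)[:260]
cv2.imwrite("pics/g.png",cv2.hconcat([a,b]))
E
```

```text
clock: 6.02
tool_pos: [0.5477, -0.2156, 0.1132]
orientation: [[0.276, 0.961, 0.002], [0.961, -0.276, -0.001], [-0.001, 0.002, -1.0]]
wrist_force: [-0.1, -0.1, -0.1]
gripper_width: 0.0079
grasp_force: 40.3
clock: 6.9
tool_pos: [0.5464, -0.2147, 0.2899]
orientation: [[0.276, 0.961, -0.002], [0.961, -0.276, 0.001], [0.001, -0.003, -1.0]]
wrist_force: [-0.1, -0.7, -0.5]
gripper_width: 0.0077
grasp_force: 40.3
```

View pics/g.png

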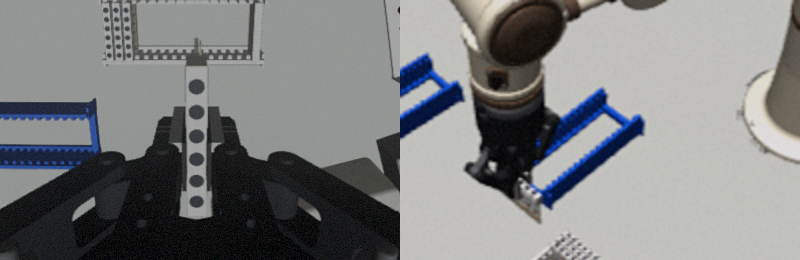

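The card is held straight, gripped centrally, and the rack's other cards are undisturbed. Next I move across at height with the yaw turn, then tip back.

```bash
python3 -m creep '0.0053 0.0396 0 0 0 2.6;0.0053 0.0396 0 0 0 2.6;0.0053 0.0396 0 0 0 2.6;0.0053 0.0396 0 0 0 2.6;0.0053 0.0396 0 0 0 2.6;0.0053 0.0396 0 0 0 2.6;0.0053 0.0396 0 0 0 2.6;0.0053 0.0396 0 0 0 2.6;0.0053 0.0396 0 0 0 2.6;0.0053 0.0396 0 0 0 2.6'
python3 -m creep '0 0 0 0 0 0;0 0 0 1 -5.54 0;0 0 0 1 -5.54 0;0 0 0 1 -5.54 0;0 0 0 1 -5.54 0;0 0 0 1 -5.54 0;0 0 0 1 -5.54 0;0 0 0 1 -5.54 0;0 0 0 1 -5.54 0;0 0 0 0 0 0'
python3 -m creep '0 0 0 0 0 0;0 0 0 0 0 0'
python3 - <<'E'
from plant import readout; print(readout.get_state()["qpos"])
E
```

```text
clock: 8.25
tool_pos: [0.5994, 0.1822, 0.29]
orientation: [[-0.174, 0.985, -0.003], [0.985, 0.174, -0.0], [0.0, -0.003, -1.0]]
wrist_force: [1.0, 0.6, -0.6]
gripper_width: 0.0082
grasp_force: 40.3
clock: 9.5
tool_pos: [0.5979, 0.18, 0.2882]
orientation: [[-0.173, 0.701, 0.692], [0.985, 0.12, 0.124], [0.004, 0.703, -0.711]]
wrist_force: [0.1, -0.1, -0.4]
gripper_width: 0.0081
grasp_force: 40.3
clock: 9.75
tool_pos: [0.6008, 0.1807, 0.2928]
orientation: [[-0.174, 0.696, 0.697], [0.985, 0.121, 0.125], [0.003, 0.708, -0.706]]
wrist_force: [1.0, -0.3, -0.5]
gripper_width: 0.0083
grasp_force: 40.3
[  3.29295486 -15.00663445 117.86966402   9.0855703   32.60974721
 -12.30334198]
```

```bash
python3 -m creep '-0.0078 -0.0013 -0.0138 0 0 0;-0.0078 -0.0013 -0.0138 0 0 0;-0.0078 -0.0013 -0.0138 0 0 0;-0.0078 -0.0013 -0.0138 0 0 0;-0.0078 -0.0013 -0.0138 0 0 0;-0.0078 -0.0013 -0.0138 0 0 0;-0.0078 -0.0013 -0.0138 0 0 0;-0.0078 -0.0013 -0.0138 0 0 0;0 0 0 0 0 0;0 0 0 0 0 0'
python3 - <<'E'
from plant import camera,readout
import cv2,pickle,sys
from h import *
S=camera("scene");W=camera("wrist"); s=readout.get_state(); pickle.dump((S,W,s),open("f.pkl","wb")); print(s["tool_pos"],s["qpos"])
R,p=s["orientation"],s["tool_pos"]
im=cv2.resize(S["img"][150:290,340:480],None,fx=4,fy=4,interpolation=cv2.INTER_CUBIC)
# card outline assumed, grip point 46.5mm above foot
for z in(0,.054):
  for y in(-.036,.036):
    X=p+R@[y,.0045 if z else .002,-.0187-(z-.0467)]
    u=(proj(S,X)[0]-[340,150]+.5)*4; cv2.circle(im,tuple(int(v) for v in u),2,(0,0,255),-1)
cv2.imwrite("pics/f.png",im)
E
```

```text
clock: 11.0
tool_pos: [0.5381, 0.1705, 0.1821]
orientation: [[-0.174, 0.695, 0.697], [0.985, 0.121, 0.126], [0.003, 0.708, -0.706]]
wrist_force: [0.2, -0.6, -0.2]
gripper_width: 0.0084
grasp_force: 40.3
[0.53835584 0.17051168 0.18252043] [  2.13884326 -17.71783178 133.33816107  16.66388096  20.31238241
 -21.13424756]
```

View pics/f.png

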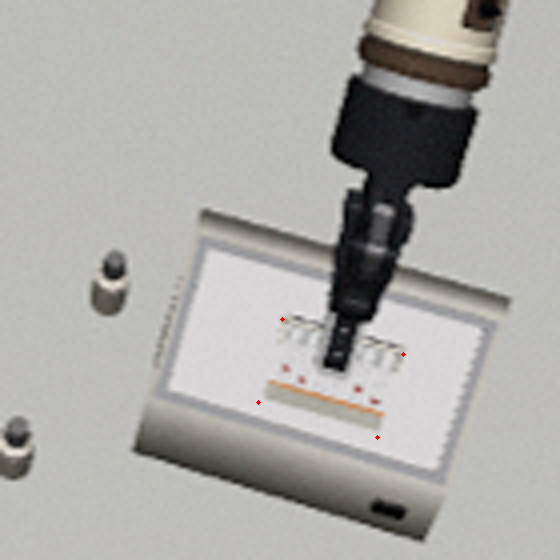

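The card is held square in front of the panel. Cups are uppermost at about (343,335) in the crop, and the label at the foot (322,405) faces outward. It agrees with the predicted outline to about 1–2 px. Now the final approach.

```bash
python3 -m creep '-0.0034 -0.0007 -0.0062 0 0 0;-0.0034 -0.0007 -0.0062 0 0 0;-0.0034 -0.0007 -0.0062 0 0 0;-0.0034 -0.0007 -0.0062 0 0 0;-0.0034 -0.0007 -0.0062 0 0 0;-0.0032 -0.0007 -0.006 0 0 0;0 0 0 0 0 0;0 0 0 0 0 0;0 0 0 0 0 0'
python3 - <<'E'
from plant import camera,readout
import cv2
from h import *
S=camera("scene"); s=readout.get_state(); print(s["qpos"],s["joint_vel"])
k=2**-.5; c,n=np.cos(.17622),np.sin(.17622); px=np.array([c*k,n*k,-k]);pz=np.array([c*k,n*k,k])
m=s["tool_pos"]-.0187*s["orientation"][:,2]+.0195*s["orientation"][:,2]; d=m-[.48958,.16141,.11]
print("mid in panel",d@px,d@np.array([-n,c,0]),d@pz)
cv2.imwrite("pics/f2.png",cv2.resize(S["img"][150:290,340:480],None,fx=4,fy=4,interpolation=cv2.INTER_CUBIC))
E
```

```text
clock: 12.22
tool_pos: [0.5177, 0.1663, 0.1449]
orientation: [[-0.174, 0.696, 0.697], [0.985, 0.121, 0.126], [0.003, 0.708, -0.706]]
wrist_force: [0.3, -0.3, 0.6]
gripper_width: 0.0082
grasp_force: 40.3
[  1.50068117 -17.16176865 137.86244405  23.2606257   15.77946982
 -28.38409914] [ 0.09592504 -0.10860846  0.15987858 -0.01265506  0.0643725  -0.11651918]
mid in panel -0.003654995407708913 -0.00010235301590089205 0.04482576460858434
```

View pics/f2.png

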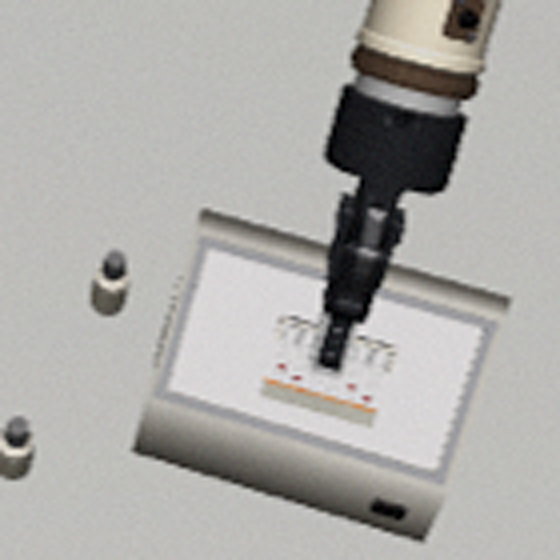

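```bash
python3 -c "
from plant import workorder; print(workorder.job_done())"
```

```text
the job is handed in; nothing more can be done
None
```

The gel card is held still about 45 mm off the middle of the lit panel, cups up and label outward, with nothing seen or felt touching the light box; the job is handed in with no verdict returned, and I viewed 11 pictures, one over the limit of 10.

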